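# Size a willow chew ring with the caliper and tally it

### The job

Size the pale peeled willow ring and count it: lay it flat on the gauging board between the open caliper jaws, then slide the moving jaw in gently until both jaws bear on the ring, without squashing it. Leave the ring there with the jaws closed on it so I can read the size, then push the tally counter's thumb lever right down to its stop and let it spring back up. Leave the other things on the bench where they are.

Things in the scene. Friction and masses are not known exactly. Their poses are not given: they have to be found in the camera images.
- pale_ring: Pale, peeled, twisted willow chew ring lying flat on the bench: 66 mm outside diameter (65.3 to 66 mm across, being not quite round), 42 mm hole, round section 12 mm thick (rod centre line at 27 mm radius), 20 to 35 g. Origin: centre of its underside, z along the ring's axis. More than about 15 N from the jaws squashes it.
- brown_ring: Dark brown, unpeeled willow ring, 70 mm outside diameter, 46 mm hole, 12 mm thick, lying on the bench. Not to be measured now; leave it. Origin: centre of its underside.
- gauge_board: Green plywood gauging board screwed to the bench, 170 (x) by 300 (y) by 12 mm, a 200 mm digital caliper strapped flat on it. Origin: centre of its underside; yaw within 0.3 rad. In its frame the beam (16 mm wide) runs along y, centred on x = +38 mm; the jaws reach from the beam edge (x = +30 mm) to x = -30 mm, towards the robot. A 66 mm ring fits between them with its centre at x = -16 mm.
- fixed_jaw: Fixed steel jaw of the caliper, 60 mm long, 6 to 10 mm thick, 3.5 to 10.5 mm (at the tip 4.5 to 9.5 mm) above the board's top. Origin: on its measuring face (looking to the board's +y, at board y = -115 mm), on the beam's centre line, level with the board's top; axes as the board's.
- caliper_slide: The caliper's slide: black housing with display and, in one piece with it, the moving steel jaw (mirror of the fixed one). Slides along the board's y with about 1.5 N friction and stays where left; jaw gap 0 to 135 mm, starting 95 to 125 mm. Origin: on its measuring face (looking to the board's -y), on the beam's centre line, level with the board's top: its y distance from fixed_jaw is the gap.
- slide_grip (a point): Centre of the top of the slide's black housing (with display), 15 mm above the board's top, on the beam's centre line, 40 mm behind the moving jaw's face. The housing is 34 mm wide (board's x), 72 mm long (y), 15 mm high; it can be pinched across its width from above, fingertips down to 2 mm over the board.
- counter: Bench tally counter screwed to the bench: grey foot 60 by 66 mm, chrome drum of 46 mm diameter with a blank window on its -x face, 64 mm high without the lever. Origin: centre of the foot's underside. The steel thumb lever with red pad is hinged on the +y side (hinge along x, at y = +21 mm, z = 60 mm) and reaches over the drum to -y, rising at 0.45 rad at rest.
- counter_lever (a joint): Swing of the thumb lever in rad: 0 at rest (sprung up), 0.5 pressed down to its stop, where it lies level. Spring: about 1.5 N at the pad to start it, 4.5 N at the stop; it springs back by itself.
- lever_pad (a point): Centre of the top of the lever's red thumb pad (20 mm along the counter's x by 22 mm), 43 mm from the hinge; about 82 mm above the bench at rest and 62 mm at the stop.
- feeder: Blue glazed ceramic feeder bowl, 136 mm across, 55 mm high; leave it. Origin: centre of its underside.
- rake: Steel grooming rake with green handle, 175 mm long, 85 mm head; leave it. Origin: under the middle of its length.
- slicker_brush: White silicone slicker brush, 165 mm long, 98 mm head; leave it. Origin: near its head on the underside.
- treat_jar: Glass treat jar with green lid, 88 mm diameter, 103 mm high; leave it. Origin: centre of its underside.
Not all that is in view belongs to the job. Of the things that look like the pale_ring, take the one that is nearest to the robot's base at the start. Several things have the shape of the counter; the one meant has the colours described above.

How it is judged:
By the outcome, as a careful person would: the job done as asked, in the order asked, and still so for the second after the job is handed in, with the robot touching nothing.
It also fails if it takes over 64 s, if anything falls off the work surface, if the arm or the gripper's body presses on something with over 40 N, if the wrist force passes 120 N, or if a joint passes its speed limit or range.

### The arm

A 6-joint arm with a two-finger parallel gripper is mounted at the origin on the work surface. World frame = base frame: x ahead of the robot, y to its left, z up, the work surface at z = 0. Lengths are in mm, angles in degrees, forces in N, time in s.
With the tool pointing down it reaches from about 300 to 850 mm from the base axis. Payload 4.2 kg.
Tool frame: the origin (TCP) lies midway between the tips of the shut fingers; the grasp point (between the pads) lies 19 mm behind it; z points along the fingers, y is the line along which they close (so a half turn about z gives the same grasp; the last joint's range is limited). The gripper opens to 91 mm and grips with 3 to 60 N. Pads are 32 mm wide; open, the fingers measure 118 mm over their backs; the gripper's body (76 mm by 178 mm) begins 60 mm behind the grasp point.
Start: joints at [-69.5, 18.312, 89.639, -0, 72.044, -1.146], TCP at [212.108, -534.465, 213.976] pointing down, gripper open.
Joint ranges: [-177.97, 177.97], [-48.28, 115.42], [12.27, 149.76], [-77.06, 257.06], [2.81, 150.46], [-146.56, 146.56]. Speed limits (degrees/s): [147.25, 147.25, 180, 180, 180, 180].

### API

Orientations are given as [roll, pitch, yaw] about the fixed x, y, z axes, in that order (R = Rz(yaw) Ry(pitch) Rx(roll)).
In Python, from workcell import state, grab_frame, camera_model, workorder gives the robot as it stands.
- The arm moves only by the tool carry_out, never from a script. Its argument "commands" is a list of rows, each a list of 7 numbers: the turn, a rotation vector about the tool's x, y, z in degrees, then the shift along the tool's x, y, z in mm, then the opening, from -1 (shut) to 1 (fully open). In form: [[ax, ay, az, dx, dy, dz, hand], ...]. A call has 1 to 20 rows; each row is the pose to reach, as a shift and turn from the pose commanded when the call began, along the tool's axes at that moment; what a row does not reach only later rows make up. A row lasts 1/10 s, in which the tool goes at most 50 mm and 8.59 degrees, less where a joint would pass 70% of its speed; a pose out of reach is approached as far as the arm can. A call with a gripper value outside its range is refused whole. The fingers move at their own pace and stop on an object; "force" is the grip in N (left out, the last holds). Time passes only in rows, so rows that repeat a pose let the fingers close. It gives the time, the measured TCP pose, the force, the opening and the grip force at its end, in the units of the state.
- state(): the state, without advancing time (a new reading comes with each control period).
- grab_frame(name): name is "side" or "top"; returns the picture (384x512x3 uint8, red, green, blue); there is no depth.
- camera_model(name): a dict with "fx", "fy", "cx", "cy" (pixels), "origin" and "rotation" of the camera in the world. Camera axes: x right, y up, looking along -z (the intrinsics and any distortion apply to the point x, -y, -z); pixel columns grow to the right and rows downward; lengths in mm; the calibration is good to about 2 mm. A picture is of the moment at which its call begins. camera_model takes no time and is no camera call.
- workorder.job_done(): hands the job in; it is judged then, once.
The state is a dict: "time_s": time; "qpos": joint angles; "qvel": joint speeds; "effort": joint torques, N m; "ee_pos": TCP position; "ee_rot": TCP orientation; "force": force on the tool from outside, world axes, zero at the start; "torque": the same for the moment, N m; "gripper_width": finger opening in mm; "gripper_force": force on a finger pad.
Only numpy, scipy, OpenCV 4.12 (cv2) and the standard library are available. Lean on these libraries where they do the work, as an engineer would, in place of code of your own. Each camera call takes 0.05 s, during which the arm holds its last target. There are 200 camera calls.

## Working session

There is one attempt and no reset: what is moved stays moved. The work goes in short steps, Python scripts to look and compute and a tool call to move; the robot and the scene stay as the last step left them, time stands still between calls to the robot, and variables do not carry over. Pictures are saved under pics/ and viewed, at most 12 in all, crops included, and the job is handed in when it is done.

Besides the shell and the picture viewer there is one more tool, called as name(argument=value, ...), one argument or row to a line, values as JSON. carry_out: Moves the arm, as the interface text tells. Its arguments: {"type":"object","properties":{"commands":{"type":"array"},"force":{"type":"number"}},"required":["commands"]}

```bash
mkdir -p pics
python3 - <<'E'
from workcell import *
import cv2
for n in("top","side"):
    f=grab_frame(n); cv2.imwrite(f"pics/{n}0.png",cv2.resize(f[:,:,::-1],(800,600),interpolation=cv2.INTER_CUBIC)); cv2.imwrite(f"{n}0raw.png",f[:,:,::-1])
    print(n,camera_model(n))
s=state();print(s)
E
```

```text
top {'fx': 398.01443789678507, 'fy': 398.01443789678507, 'cx': 255.9000895697741, 'cy': 189.74436164147966, 'origin': array([ 458.84511346,  -86.81406747, 1396.11307541]), 'rotation': array([  6.39562284,   0.22214236, -89.08110716])}
side {'fx': 422.57161706312587, 'fy': 422.57161706312587, 'cx': 248.12523723474823, 'cy': 185.81607347548146, 'origin': array([ 96.18802544, 445.99342405, 876.10895121]), 'rotation': array([  43.36798383,   -0.57258045, -135.86806993])}
{'time_s': 0.1, 'qpos': array([-6.95000758e+01,  1.83477780e+01,  8.96977205e+01, -3.40854522e-05,
        7.20425594e+01, -1.14496967e+00]), 'qvel': array([-0.01041552, -0.08967765, -0.22663713, -0.01738435, -0.03425179,
        0.03271601]), 'effort': array([ 3.45163198e-04, -4.13332915e+01, -2.32509166e+01,  7.28741800e-02,
        4.22007695e-02, -5.51675953e-05]), 'ee_pos': array([ 211.94929149, -534.04915591,  213.21783554]), 'ee_rot': array([-1.79911959e+02, -1.72718272e-03,  2.16449031e+01]), 'force': array([-0.36263182, -0.34210905, -0.22393812]), 'torque': array([ 0.01066619,  0.01735006, -0.01972753]), 'gripper_force': 0.0, 'gripper_width': 91.4064714428455}
```

View pics/top0.png

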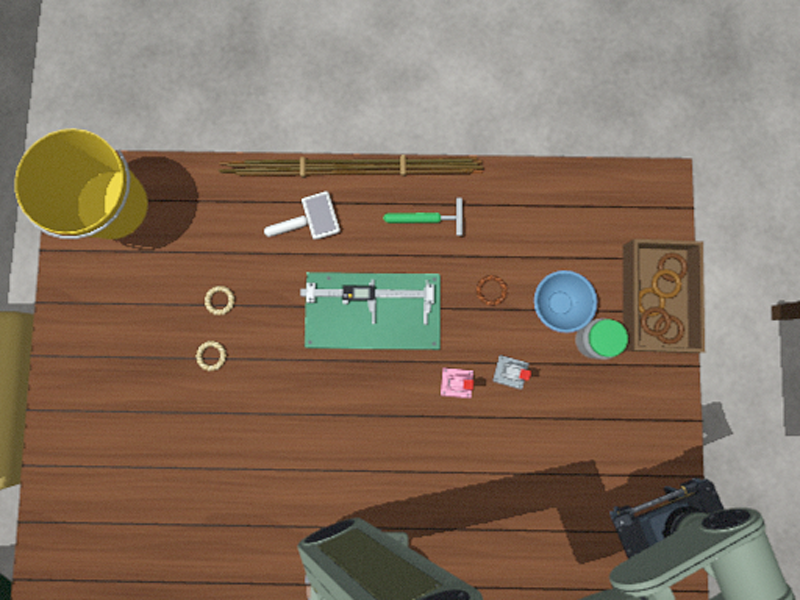

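View pics/side0.png

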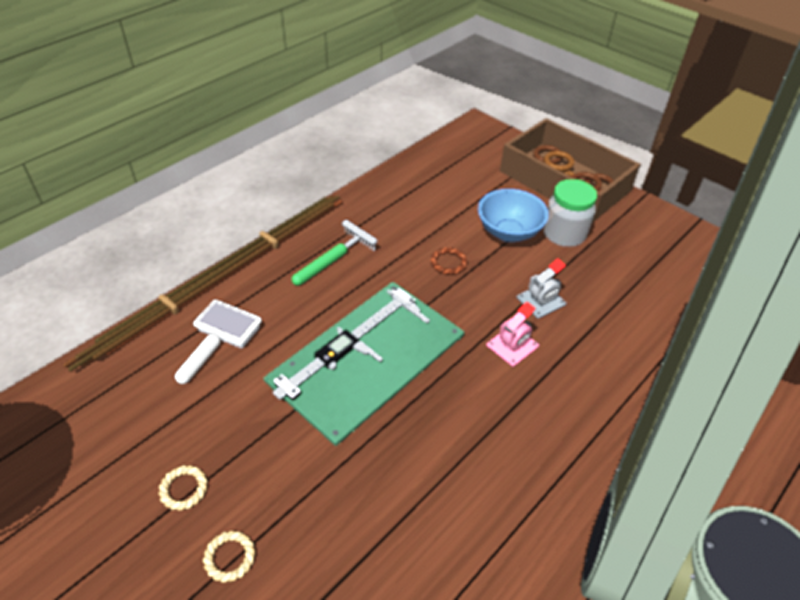

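The top view (800x600) shows pale rings at (219,300) and (211,355), which is the nearer one. The brown ring is at (491,290), the box of rings at (668,297), the grey counter at (512,372) and a pink lookalike at (458,382). The board is centred at (372,311), with the moving jaw at (374,300) and the fixed jaw at (428,300). The side view agrees: the pale rings are at (183,488) and (229,556), and the grey counter is at (543,292).

Could be taken for the ring: (219,300), (211,355), and the tan rings in the box at (668,297). Could be taken for the counter: grey (512,372) and pink (458,382). I choose ring (211,355) and the grey counter.

```bash
cat > h.py <<'E'
import numpy as np, cv2
from scipy.spatial.transform import Rotation as R
from workcell import camera_model
def cam(n):
    c=camera_model(n); return c,R.from_euler('xyz',c['rotation'],degrees=True).as_matrix()
def ray(n,p):
    c,M=cam(n); d=M@np.array([(p[0]-c['cx'])/c['fx'],-(p[1]-c['cy'])/c['fy'],-1.]); return c['origin'],d
def onz(n,p,z):
    o,d=ray(n,p); return o+d*(z-o[2])/d[2]
def proj(n,P):
    c,M=cam(n); q=M.T@(np.asarray(P,float)-c['origin']); return np.array([c['cx']-c['fx']*q[0]/q[2],c['cy']+c['fy']*q[1]/q[2]])
def tri(p,q):
    (o,d),(a,e)=ray('top',p),ray('side',q)
    t=np.linalg.lstsq(np.c_[d,-e],a-o,rcond=None)[0]; A,B=o+t[0]*d,a+t[1]*e; return (A+B)/2,np.linalg.norm(A-B)
def blobs(m,amin=15):
    n,l,s,c=cv2.connectedComponentsWithStats(m.astype(np.uint8)); return [(s[i,4],c[i].round(2),s[i,:4]) for i in range(1,n) if s[i,4]>=amin],l
E
python3 - <<'E'
from h import *
for n in('top','side'):
    f=cv2.imread(n+'0raw.png'); hsv=cv2.cvtColor(f,cv2.COLOR_BGR2HSV); H,S,V=[hsv[...,i].astype(int) for i in range(3)]
    print(n)
    m=(H>15)&(H<35)&(S>30)&(S<150)&(V>150)
    for a,c,b in blobs(m,60)[0]:
        if 0.6<b[2]/b[3]<1.6 and b[2]<60:
            bb=c # hull ellipse
            cs,_=cv2.findContours((m[b[1]:b[1]+b[3],b[0]:b[0]+b[2]]).astype(np.uint8),0,1)
            k=max(cs,key=cv2.contourArea); (ex,ey),ax,_=cv2.minAreaRect(k); mo=cv2.moments(cv2.convexHull(k))
            c2=np.array([mo['m10']/mo['m00']+b[0],mo['m01']/mo['m00']+b[1]])
            print('pale',a,c,c2.round(1),b,onz(n,c2,6).round(1))
    m=((H>65)&(H<90)&(S>90)&(V>60)).astype(np.uint8)
    m=cv2.morphologyEx(m,cv2.MORPH_CLOSE,np.ones((15,15)))
    cs,_=cv2.findContours(m,0,1); k=max(cs,key=cv2.contourArea)
    q=cv2.approxPolyDP(cv2.convexHull(k),6,True)[:,0]; r=cv2.minAreaRect(k)
    print('board',[(p,onz(n,p,12)[:2].round(1)) for p in q]); 
    m=((H<6)|(H>174))&(S>190)&(V>150)
    for a,c,b in blobs(m,10)[0]: print('red',a,c,b,onz(n,c,82).round(1))
    if n=='top':
        crop=f[155:260,110:360]; cv2.imwrite('pics/crop0.png',cv2.resize(crop,None,fx=3.2,fy=3.2,interpolation=cv2.INTER_CUBIC))
E
```

```text
top
pale 154 [139.58 191.89] [139.7 191.9] [131 183  19  19] [600.5 329.5   6. ]
pale 158 [134.33 227.29] [134.2 227.3] [125 218  19  20] [476.3 342.7   6. ]
board [(array([281, 177], dtype=int32), array([ 660.3, -166.4])), (array([280, 223], dtype=int32), array([ 499.2, -164.3])), (array([195, 221], dtype=int32), array([501.4, 130.6])), (array([197, 175], dtype=int32), array([662.8, 128.9]))]
red 12 [334.08 239.08] [333 237   3   5] [ 447.5 -337.9   82. ]
red 10 [297.9 246. ] [297 244   4   5] [ 423.1 -219.6   82. ]
side
pale 687 [467.33  80.  ] [468.5  79.8] [438  58  55  45] [  455.6 -1123.3     6. ]
pale 368 [116.39 311.71] [116.6 311.8] [102 298  31  29] [602.5 327.8   6. ]
pale 431 [146.05 355.61] [146.  355.9] [130 340  33  33] [477.5 340.7   6. ]
board [(array([252, 182], dtype=int32), array([ 660.9, -164.3])), (array([295, 214], dtype=int32), array([ 498.5, -159.5])), (array([214, 283], dtype=int32), array([499.5, 131.1])), (array([170, 242], dtype=int32), array([662.7, 129.4]))]
red 13 [358.23 171.85] [355 169   7   6] [ 438.9 -342.2   82. ]
```

View pics/crop0.png

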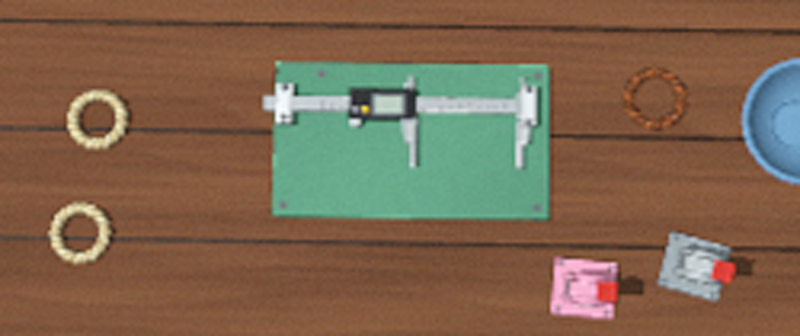

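The crop confirms it: the pale twisted ring is at crop (80,233) and the grey counter with its red pad at (695,265). The jaws are at (412,145) and (521,145). Both cameras put the ring at about (477,342), which is nearer to the base than the other at (601,329). Next I'll measure the board yaw, jaws and counter more finely.

Run:
```python
from h import *
K=4
for n in('top','side'):
    f=cv2.imread(n+'0raw.png'); f=cv2.resize(f,None,fx=K,fy=K,interpolation=cv2.INTER_CUBIC); U=lambda p:(np.asarray(p,float)+.5)/K-.5
    hsv=cv2.cvtColor(f,cv2.COLOR_BGR2HSV); H,S,V=[hsv[...,i].astype(int) for i in range(3)]
    g=((H>65)&(H<90)&(S>90)&(V>60)).astype(np.uint8)
    g=cv2.morphologyEx(g,cv2.MORPH_OPEN,np.ones((5,5)))
    cs,_=cv2.findContours(g,0,1); cs=[c for c in cs if 0<cv2.boundingRect(c)[0] and cv2.contourArea(c)>15000]; k=max(cs,key=cv2.contourArea)
    W=np.array([onz(n,U(p),12)[:2] for p in k[:,0]])
    r=cv2.minAreaRect(W.astype(np.float32)); print(n,'board',np.round(r[0],1),np.round(r[1],1),round(r[2],2))
    # jaws: bright unsaturated, on plane z=22, within board
    br=((S<70)&(V>120)).astype(np.uint8)
    ys,xs=np.nonzero(br); P=np.array([onz(n,U((x,y)),22)[:2] for x,y in zip(xs,ys) if 150*K<x<310*K and 160*K<y<290*K])
    P=P[(abs(P[:,0]-580)<80)&(abs(P[:,1]+17)<150)]
    for X in (545,555,565,575,585,595,605,612):
        y=np.sort(P[abs(P[:,0]-X)<2,1]); 
        if len(y): 
            seg=np.split(y,np.nonzero(np.diff(y)>3)[0]+1); print(X,[(round(s[0],1),round(s[-1],1)) for s in seg if len(s)>3])
    x=P[(P[:,1]>-95)&(P[:,1]<-60),0]; print('beam x',np.percentile(x,[2,50,98]).round(1))
    # grey counter
    red=((H<7)|(H>173))&(S>150)&(V>120)
    for a,c,b in blobs(red,60)[0]: print('red',a,U(c).round(2),(b/K).round(1))
    x0,y0=(305,215) if n=='top' else (310,150)
    c=f[y0*K:(y0+50)*K,x0*K:(x0+65)*K]; cv2.imwrite(f'c_{n}.png',cv2.resize(c,(400,308)))
cv2.imwrite('pics/cnt.png',np.hstack([cv2.imread('c_top.png'),cv2.imread('c_side.png')]))
```

```text
top board [582.1 -17.6] [167.3 298.3] 0.43Traceback (most recent call last):
  File "<stdin>", line 13, in <module>
  File "h.py", line 9, in onz
    o,d=ray(n,p); return o+d*(z-o[2])/d[2]
        ~~~^^^^^
  File "h.py", line 7, in ray
    c,M=cam(n); d=M@np.array([(p[0]-c['cx'])/c['fx'],-(p[1]-c['cy'])/c['fy'],-1.]); return c['origin'],d
        ~~~^^^
  File "h.py", line 5, in cam
    c=camera_model(n); return c,R.from_euler('xyz',c['rotation'],degrees=True).as_matrix()
ValueError: time passes only in moves, steps and waits
```

```bash
sed -i 's/^def cam/import functools\n@functools.lru_cache(None)\ndef cam/' h.py
python3 - <<'E'
from h import *
K=4
for n in('top','side'):
    f=cv2.imread(n+'0raw.png'); f=cv2.resize(f,None,fx=K,fy=K,interpolation=cv2.INTER_CUBIC); U=lambda p:(np.asarray(p,float)+.5)/K-.5
    hsv=cv2.cvtColor(f,cv2.COLOR_BGR2HSV); H,S,V=[hsv[...,i].astype(int) for i in range(3)]
    g=((H>65)&(H<90)&(S>90)&(V>60)).astype(np.uint8)
    g=cv2.morphologyEx(g,cv2.MORPH_OPEN,np.ones((5,5)))
    cs,_=cv2.findContours(g,0,1); cs=[c for c in cs if 0<cv2.boundingRect(c)[0] and cv2.contourArea(c)>15000]; k=max(cs,key=cv2.contourArea)
    W=np.array([onz(n,U(p),12)[:2] for p in k[:,0]])
    r=cv2.minAreaRect(W.astype(np.float32)); print(n,'board',np.round(r[0],1),np.round(r[1],1),round(r[2],2))
    br=((S<70)&(V>120)).astype(np.uint8)
    ys,xs=np.nonzero(br); P=np.array([onz(n,U((x,y)),22)[:2] for x,y in zip(xs,ys) if 150*K<x<310*K and 160*K<y<290*K])
    P=P[(abs(P[:,0]-580)<80)&(abs(P[:,1]+17)<150)]
    for X in (545,555,565,575,585,595,605,612):
        y=np.sort(P[abs(P[:,0]-X)<2,1]); 
        if len(y): 
            seg=np.split(y,np.nonzero(np.diff(y)>3)[0]+1); print(X,[(round(s[0],1),round(s[-1],1)) for s in seg if len(s)>3])
    x=P[(P[:,1]>-95)&(P[:,1]<-60),0]; print('beam x',np.percentile(x,[2,50,98]).round(1))
    red=((H<7)|(H>173))&(S>150)&(V>120)
    for a,c,b in blobs(red,60)[0]: print('red',a,U(c).round(2),(b/K).round(1))
    x0,y0=(305,215) if n=='top' else (310,150)
    c=f[y0*K:(y0+50)*K,x0*K:(x0+65)*K]; cv2.imwrite(f'c_{n}.png',cv2.resize(c,(400,308)))
cv2.imwrite('pics/cnt.png',np.hstack([cv2.imread('c_top.png'),cv2.imread('c_side.png')]))
E
```

```text
top board [582.1 -17.6] [167.3 298.3] 0.43
545 [(np.float64(130.9), np.float64(131.0))]
555 [(np.float64(-140.4), np.float64(-130.8)), (np.float64(-23.7), np.float64(-15.8)), (np.float64(131.2), np.float64(132.2))]
565 [(np.float64(-140.3), np.float64(-129.8)), (np.float64(-23.5), np.float64(-15.6)), (np.float64(129.9), np.float64(132.5))]
575 [(np.float64(-141.0), np.float64(-130.6)), (np.float64(-23.3), np.float64(-15.4)), (np.float64(130.2), np.float64(131.1))]
585 [(np.float64(-147.0), np.float64(-130.5)), (np.float64(-23.1), np.float64(-8.2))]
595 [(np.float64(-148.6), np.float64(-130.4)), (np.float64(-23.7), np.float64(-6.3)), (np.float64(38.8), np.float64(49.3)), (np.float64(118.8), np.float64(132.6))]
605 [(np.float64(-153.7), np.float64(-131.1)), (np.float64(-25.2), np.float64(-5.3)), (np.float64(38.2), np.float64(50.3)), (np.float64(112.0), np.float64(131.3))]
612 [(np.float64(-153.6), np.float64(-23.3)), (np.float64(-9.4), np.float64(25.3)), (np.float64(40.2), np.float64(47.1)), (np.float64(51.5), np.float64(132.4))]
beam x [611.4 620.6 629.8]
red 630 [336.08 239.53] [332.
[... 558 characters left out ...]
float64(-161.8), np.float64(-160.6)), (np.float64(-148.4), np.float64(-129.7)), (np.float64(-26.7), np.float64(-7.8))]
595 [(np.float64(-162.7), np.float64(-160.5)), (np.float64(-150.9), np.float64(-129.5)), (np.float64(-26.7), np.float64(-5.4)), (np.float64(37.6), np.float64(49.5))]
605 [(np.float64(-162.7), np.float64(-129.2)), (np.float64(-26.4), np.float64(-6.7)), (np.float64(34.5), np.float64(48.5)), (np.float64(108.0), np.float64(129.9))]
612 [(np.float64(-162.5), np.float64(-25.1)), (np.float64(-9.9), np.float64(17.5)), (np.float64(49.5), np.float64(132.7))]
beam x [610.9 621.2 631.7]
red 1191 [356.45 169.35] [350.5 164.8  12.   10.8]
red 1001 [336.31 198.03] [330.8 194.   11.   10.2]
```

View pics/cnt.png

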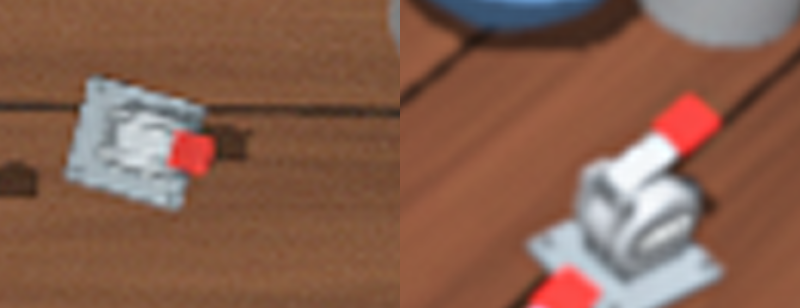

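The crop shows the grey counter with its lever pointing to image right (world -y), turned by roughly -15°. The measurements agree with the given sizes: board 167x298 centred at (582,-17), beam x≈621, faces at y≈-130.5 and -24.5 (gap ≈106).

```bash
cat >> h.py <<'E'
def shift(cmd,yaw,tgt):
    M=R.from_euler('xyz',[180,0,yaw],degrees=True).as_matrix(); return (M.T@(np.array(tgt,float)-cmd)).round(1)
E
python3 - <<'E'
from h import *
c=np.array([212.108,-534.465,213.976])
print(shift(c,21.646,(477,341.5,214)))
# counter: pad and foot
print('pad tri',tri((336.08,239.53),(356.45,169.35)),onz('top',(336.08,239.53),80).round(1),onz('side',(356.45,169.35),80).round(1))
K=4
for n in('top','side'):
    f=cv2.imread(n+'0raw.png'); f=cv2.resize(f,None,fx=K,fy=K,interpolation=cv2.INTER_CUBIC)
    hsv=cv2.cvtColor(f,cv2.COLOR_BGR2HSV); H,S,V=[hsv[...,i].astype(int) for i in range(3)]
    m=((S<75)&(V>95)).astype(np.uint8)
    x0,y0=(310,220) if n=='top' else (330,170)
    z=np.zeros_like(m); z[y0*K:(y0+(40 if n=='top' else 35))*K,x0*K:(x0+(25 if n=='top' else 34))*K]=1; m&=z
    cs,_=cv2.findContours(m,0,1); k=max(cs,key=cv2.contourArea)
    W=np.array([onz(n,(p+.5)/K-.5,4)[:2] for p in k[:,0]],np.float32); r=cv2.minAreaRect(W); print(n,'foot',np.round(r[0],1),np.round(r[1],1),r[2])
E
```

```text
[ 569.3 -716.5   -0. ]
pad tri (array([ 446.27296038, -343.77442932,   85.20939234]), np.float64(0.2160399809741247)) [ 446.1 -344.9   80. ] [ 448.7 -348.9   80. ]
top foot [ 451. -326.] [70.5 63.3] 75.29903411865234
side foot [ 460.3 -347.3] [103.9  90.2] 75.36961364746094
```

carry_out(
  commands=[
    [0, 0, 0, 569, -716.5, 0, 1],
    [0, 0, 0, 569, -716.5, 0, 1],
    [0, 0, 0, 569, -716.5, 0, 1],
    [0, 0, 0, 569, -716.5, 0, 1],
    [0, 0, 0, 569, -716.5, 0, 1],
    [0, 0, 0, 569, -716.5, 0, 1],
    [0, 0, 0, 569, -716.5, 0, 1],
    [0, 0, 0, 569, -716.5, 0, 1],
    [0, 0, 0, 569, -716.5, 0, 1],
    [0, 0, 0, 569, -716.5, 0, 1],
    [0, 0, 0, 569, -716.5, 0, 1],
    [0, 0, 0, 569, -716.5, 0, 1],
    [0, 0, 0, 569, -716.5, 0, 1],
    [0, 0, 0, 569, -716.5, 0, 1],
    [0, 0, 0, 569, -716.5, 0, 1],
    [0, 0, 0, 569, -716.5, 0, 1],
    [0, 0, 0, 569, -716.5, 0, 1],
    [0, 0, 0, 569, -716.5, 0, 1],
    [0, 0, 0, 569, -716.5, 60, 1],
    [0, 0, 0, 569, -716.5, 120, 1],
  ],
  force=10,
)

```text
time_s: 2.1
ee_pos: [477.8, 343.7, 114.9]
ee_rot: [-179.9, -0.3, 21.8]
force: [-0.0, -1.2, -0.3]
gripper_width: 91.0
gripper_force: 0.0
```

carry_out(
  commands=[
    [0, 0, 0, 0, 0, 40, 1],
    [0, 0, 0, 0, 0, 60, 1],
    [0, 0, 0, 0, 0, 60, 1],
    [0, 0, 0, 0, 0, 60, 1],
  ],
)

```text
time_s: 2.5
ee_pos: [476.7, 340.7, 55.7]
ee_rot: [180.0, -0.0, 21.6]
force: [0.3, 0.7, 0.6]
gripper_width: 91.3
gripper_force: 0.0
```

Run:
```python
from h import *
from workcell import *
s=state(); print(s['ee_pos'],s['ee_rot'])
f=grab_frame('side'); cv2.imwrite('pics/pick.png',cv2.resize(f[230:384,40:260,::-1],None,fx=3,fy=3,interpolation=cv2.INTER_CUBIC))
```

```text
[476.74519739 340.71928557  55.6568115 ] [ 1.79995751e+02 -4.50561371e-03  2.16432299e+01]
```

View pics/pick.png

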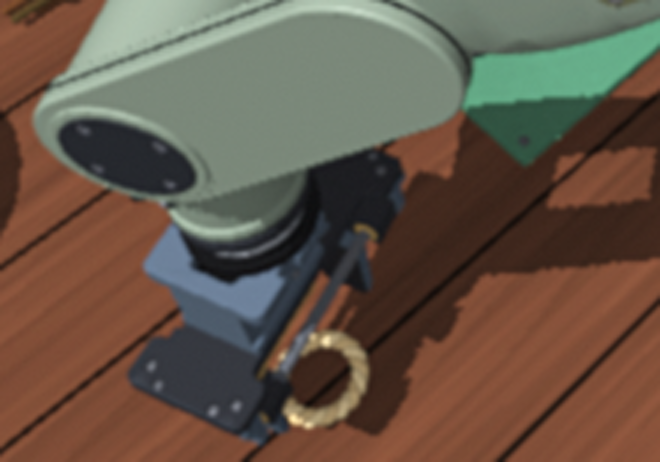

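The ring at crop (325,380) lies below and between the open fingers, with their tips at about (265,420) and (365,270). I'll descend and close.

carry_out(
  commands=[
    [0, 0, 0, 0, 0, 30, 1],
    [0, 0, 0, 0, 0, 45, 1],
    [0, 0, 0, 0, 0, 51.5, 1],
    [0, 0, 0, 0, 0, 51.5, 1],
    [0, 0, 0, 0, 0, 51.5, 0.3],
    [0, 0, 0, 0, 0, 51.5, 0.3],
    [0, 0, 0, 0, 0, 51.5, 0.3],
    [0, 0, 0, 0, 0, 51.5, 0.3],
    [0, 0, 0, 0, 0, 51.5, 0.3],
    [0, 0, 0, 0, 0, 51.5, 0.3],
    [0, 0, 0, 0, 0, 51.5, 0.3],
    [0, 0, 0, 0, 0, 51.5, 0.3],
  ],
  force=6,
)

```text
time_s: 3.75
ee_pos: [476.8, 340.8, 4.6]
ee_rot: [-180.0, -0.1, 21.6]
force: [0.3, 0.0, 6.0]
gripper_width: 64.7
gripper_force: 6.0
```

carry_out(
  commands=[
    [0, 0, 0, 0, 0, -10, 0.3],
    [0, 0, 0, 0, 0, -40, 0.3],
    [0, 0, 0, 0, 0, -80, 0.3],
    [0, 0, 0, 0, 0, -80, 0.3],
    [0, 0, 0, 0, 0, -80, 0.3],
  ],
)

```text
time_s: 4.25
ee_pos: [476.7, 340.7, 84.9]
ee_rot: [-180.0, -0.1, 21.6]
force: [0.6, -0.4, -0.7]
gripper_width: 64.7
gripper_force: 6.0
```

Run:
```python
from h import *
from workcell import *
s=state(); print(s['ee_pos'],s['ee_rot'],s['force'],s['gripper_width'])
p=s['ee_pos']
print(shift(p,s['ee_rot'][2],(565,-77,p[2])))
f=grab_frame('side'); cv2.imwrite('pics/lift.png',cv2.resize(f[200:384,40:260,::-1],None,fx=3,fy=3,interpolation=cv2.INTER_CUBIC))
```

```text
[476.65957089 340.72843408  84.89761038] [-1.79982944e+02 -9.65209490e-02  2.16466189e+01] [ 0.55185813 -0.36323969 -0.7263024 ] 64.70237132226877
[-72.  420.9   0. ]
```

View pics/lift.png

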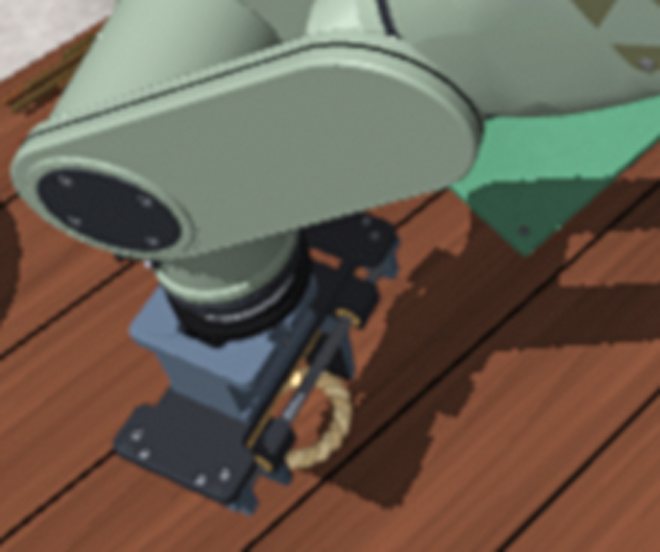

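The ring is held flat between the fingers (crop (320,430)), with a width of 64.7 and a grip of 6 N. I'll carry it to above the gap and turn to yaw 0.

carry_out(
  commands=[
    [0, 0, 22, -72, 421, 0, 0.3],
    [0, 0, 22, -72, 421, 0, 0.3],
    [0, 0, 22, -72, 421, 0, 0.3],
    [0, 0, 22, -72, 421, 0, 0.3],
    [0, 0, 22, -72, 421, 0, 0.3],
    [0, 0, 22, -72, 421, 0, 0.3],
    [0, 0, 22, -72, 421, 0, 0.3],
    [0, 0, 22, -72, 421, 0, 0.3],
    [0, 0, 22, -72, 421, 0, 0.3],
    [0, 0, 22, -72, 421, 0, 0.3],
    [0, 0, 22, -72, 421, 30, 0.3],
    [0, 0, 22, -72, 421, 30, 0.3],
    [0, 0, 22, -72, 421, 30, 0.3],
  ],
)

```text
time_s: 5.6
ee_pos: [563.6, -76.2, 52.9]
ee_rot: [-180.0, 0.2, -0.3]
force: [0.6, -0.1, -0.8]
gripper_width: 65.0
gripper_force: 6.0
```

Run:
```python
from h import *
from workcell import *
s=state(); print(s['ee_pos'],s['ee_rot'],s['force'],s['gripper_width'])
f=grab_frame('side'); t=grab_frame('top')
a=cv2.resize(f[160:310,150:320,::-1],(600,530),interpolation=cv2.INTER_CUBIC); cv2.imwrite('pics/over.png',a)
```

```text
[563.55552397 -76.23515627  52.94115633] [-179.96216713    0.20601872   -0.29888871] [ 0.64339764 -0.14646273 -0.76250999] 65.0034758825185
```

View pics/over.png

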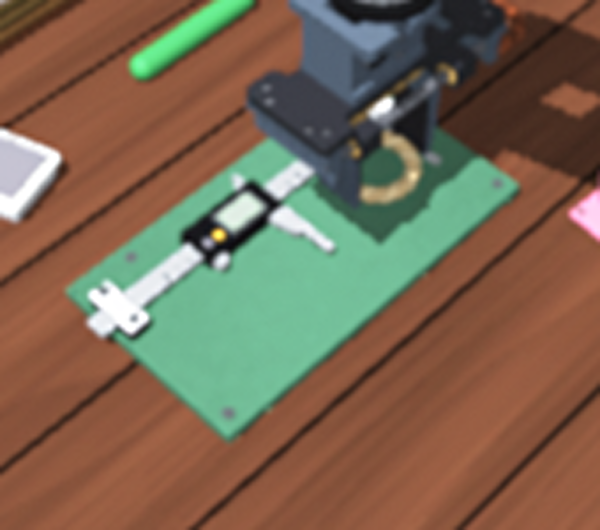

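The ring is held at crop (390,170) above the gap; the moving jaw's tip is at (330,245). Nothing obstructs the descent.

carry_out(
  commands=[
    [0, 0, 0, 2, 1, 10, 0.3],
    [0, 0, 0, 2, 1, 20, 0.3],
    [0, 0, 0, 2, 1, 28, 0.3],
    [0, 0, 0, 2, 1, 32, 0.3],
    [0, 0, 0, 2, 1, 34, 0.3],
    [0, 0, 0, 2, 1, 35, 0.3],
    [0, 0, 0, 2, 1, 35, 0.3],
  ],
)

```text
time_s: 6.4
ee_pos: [566.9, -78.4, 19.0]
ee_rot: [180.0, -0.0, -0.4]
force: [0.1, 1.1, 0.7]
gripper_width: 64.9
gripper_force: 6.0
```

carry_out(
  commands=[
    [0, 0, 0, -1, -1, 1, 0.3],
    [0, 0, 0, -1, -1, 2, 0.3],
    [0, 0, 0, -1, -1, 2, 0.3],
  ],
)

```text
time_s: 6.7
ee_pos: [565.7, -77.3, 17.0]
ee_rot: [180.0, -0.0, -0.3]
force: [-0.3, 0.1, 1.1]
gripper_width: 64.9
gripper_force: 6.0
```

carry_out(
  commands=[
    [0, 0, 0, 0, 0, 0.6, 0.3],
    [0, 0, 0, 0, 0, 0.6, 0.58],
    [0, 0, 0, 0, 0, 0.6, 0.58],
    [0, 0, 0, 0, 0, 0.6, 0.58],
    [0, 0, 0, 0, 0, 0.6, 0.58],
  ],
)

```text
time_s: 7.2
ee_pos: [565.8, -77.3, 16.3]
ee_rot: [180.0, 0.0, -0.4]
force: [0.5, -0.5, 0.1]
gripper_width: 72.3
gripper_force: 0.0
```

carry_out(
  commands=[
    [0, 0, 0, 0, 0, -8, 0.58],
    [0, 0, 0, 0, 0, -18, 0.58],
    [0, 0, 0, 0, 0, -60, 0.58],
    [0, 0, -90, 55, -93, -80, 0.58],
    [0, 0, -90, 55, -93, -80, 0.58],
    [0, 0, -90, 55, -93, -80, 0.58],
    [0, 0, -90, 55, -93, -80, 0.58],
    [0, 0, -90, 55, -93, -80, 0.58],
    [0, 0, -90, 55, -93, -80, 0.58],
    [0, 0, -90, 55, -93, -80, 0.58],
    [0, 0, -90, 55, -93, -80, 0.58],
    [0, 0, -90, 55, -93, -80, 0.58],
    [0, 0, -90, 55, -93, -80, 0.58],
    [0, 0, -90, 55, -93, -80, 0.58],
    [0, 0, -90, 55, -93, -80, 0.58],
  ],
)

```text
time_s: 8.7
ee_pos: [621.7, 15.4, 97.4]
ee_rot: [179.9, 0.0, 89.6]
force: [0.3, 0.0, -0.0]
gripper_width: 72.1
gripper_force: 0.0
```

Run:
```python
from h import *
from workcell import *
s=state(); print(s['ee_pos'],s['ee_rot'],s['force'],s['gripper_width'])
f=grab_frame('side'); cv2.imwrite('side1raw.png',f[:,:,::-1])
a=cv2.resize(f[140:310,150:320,::-1],(600,600),interpolation=cv2.INTER_CUBIC); cv2.imwrite('pics/placed.png',a)
```

```text
[621.66882489  15.35063529  97.38470696] [1.79925491e+02 4.98176255e-03 8.96337511e+01] [ 0.25496775  0.03859704 -0.04034664] 72.11604434327305
```

View pics/placed.png

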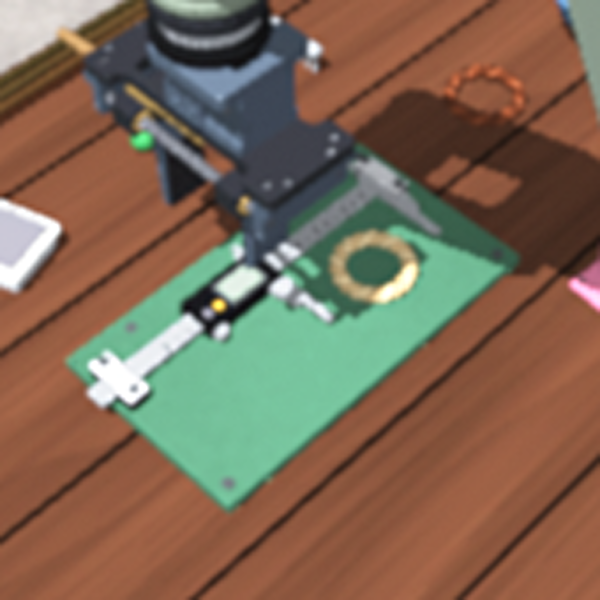

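The ring lies flat at crop (375,265) between the moving jaw (315,300) and the fixed jaw (410,200). I'll descend on the housing and pinch it.

carry_out(
  commands=[
    [0, 0, 0, 0, 0, 30, 0.3],
    [0, 0, 0, 0, 0, 55, 0.3],
    [0, 0, 0, 0, 0, 70, 0.3],
    [0, 0, 0, 0, 0, 78, 0.3],
    [0, 0, 0, 0, 0, 80.5, 0.3],
    [0, 0, 0, 0, 0, 80.5, 0.3],
    [0, 0, 0, 0, 0, 80.5, -0.4],
    [0, 0, 0, 0, 0, 80.5, -0.4],
    [0, 0, 0, 0, 0, 80.5, -0.4],
    [0, 0, 0, 0, 0, 80.5, -0.4],
    [0, 0, 0, 0, 0, 80.5, -0.4],
    [0, 0, 0, 0, 0, 80.5, -0.4],
    [0, 0, 0, 0, 0, 80.5, -0.4],
  ],
  force=8,
)

```text
time_s: 10.05
ee_pos: [620.5, 15.3, 16.3]
ee_rot: [-179.9, 0.0, 89.7]
force: [-4.3, 0.6, 6.4]
gripper_width: 34.3
gripper_force: 8.0
```

carry_out(
  commands=[
    [0, 0, 0, -4, 0, 0, -0.4],
    [0, 0, 0, -9, 0, 0, -0.4],
    [0, 0, 0, -14, 0, 0, -0.4],
    [0, 0, 0, -19, 0, 0, -0.4],
    [0, 0, 0, -24, 0, 0, -0.4],
    [0, 0, 0, -28, 0, 0, -0.4],
    [0, 0, 0, -31, 0, 0, -0.4],
    [0, 0, 0, -33, 0, 0, -0.4],
    [0, 0, 0, -33, 0, 0, -0.4],
  ],
)

```text
time_s: 10.95
ee_pos: [620.6, -17.7, 16.3]
ee_rot: [-179.9, -0.0, 89.6]
force: [-3.2, 1.7, 6.3]
gripper_width: 34.4
gripper_force: 8.0
```

carry_out(
  commands=[
    [0, 0, 0, -1, 0, 0, -0.4],
    [0, 0, 0, -2, 0, 0, -0.4],
    [0, 0, 0, -3, 0, 0, -0.4],
    [0, 0, 0, -4, 0, 0, -0.4],
    [0, 0, 0, -4, 0, 0, -0.4],
  ],
)

```text
time_s: 11.45
ee_pos: [620.6, -21.3, 16.3]
ee_rot: [-179.9, -0.0, 89.7]
force: [-3.7, 2.1, 4.8]
gripper_width: 33.5
gripper_force: 8.0
```

carry_out(
  commands=[
    [0, 0, 0, -0.5, 0, 0, -0.4],
    [0, 0, 0, -1, 0, 0, -0.4],
    [0, 0, 0, -1.5, 0, 0, -0.4],
    [0, 0, 0, -1.5, 0, 0, -0.4],
  ],
)

```text
time_s: 11.85
ee_pos: [620.6, -22.7, 16.3]
ee_rot: [-179.9, -0.0, 89.7]
force: [-2.9, 1.4, 5.1]
gripper_width: 33.9
gripper_force: 8.0
```

carry_out(
  commands=[
    [0, 0, 0, -0.5, 0, 0, -0.4],
    [0, 0, 0, -1, 0, 0, -0.4],
    [0, 0, 0, -1.5, 0, 0, -0.4],
    [0, 0, 0, -1.5, 0, 0, -0.4],
  ],
)

```text
time_s: 12.25
ee_pos: [620.6, -24.3, 16.3]
ee_rot: [-179.9, -0.0, 89.7]
force: [-3.6, 2.7, 4.7]
gripper_width: 34.0
gripper_force: 8.0
```

carry_out(
  commands=[
    [0, 0, 0, -0.4, 0, 0, -0.4],
    [0, 0, 0, -0.7, 0, 0, -0.4],
    [0, 0, 0, -0.7, 0, 0, -0.4],
  ],
)

```text
time_s: 12.55
ee_pos: [620.6, -24.9, 16.3]
ee_rot: [-179.9, -0.0, 89.7]
force: [-2.7, 1.0, 4.7]
gripper_width: 34.1
gripper_force: 8.0
```

carry_out(
  commands=[
    [0, 0, 0, -0.4, 0, 0, -0.4],
    [0, 0, 0, -0.8, 0, 0, -0.4],
    [0, 0, 0, -0.8, 0, 0, -0.4],
  ],
)

```text
time_s: 12.85
ee_pos: [620.6, -25.7, 16.3]
ee_rot: [-179.9, -0.0, 89.7]
force: [-4.4, 1.7, 4.3]
gripper_width: 33.6
gripper_force: 8.0
```

carry_out(
  commands=[
    [0, 0, 0, -0.4, 0, 0, -0.4],
    [0, 0, 0, -0.8, 0, 0, -0.4],
    [0, 0, 0, -0.8, 0, 0, -0.4],
  ],
)

```text
time_s: 13.15
ee_pos: [620.6, -26.5, 16.3]
ee_rot: [-179.9, -0.0, 89.7]
force: [-3.4, 0.5, 4.5]
gripper_width: 33.7
gripper_force: 8.0
```

carry_out(
  commands=[
    [0, 0, 0, -0.4, 0, 0, -0.4],
    [0, 0, 0, -0.8, 0, 0, -0.4],
    [0, 0, 0, -0.8, 0, 0, -0.4],
  ],
)

```text
time_s: 13.45
ee_pos: [620.6, -27.3, 16.3]
ee_rot: [-179.9, -0.0, 89.7]
force: [-2.9, 1.9, 4.6]
gripper_width: 34.1
gripper_force: 8.0
```

Run:
```python
from h import *
from workcell import *
f=grab_frame('side'); cv2.imwrite('side2raw.png',f[:,:,::-1])
a=cv2.resize(f[165:265,190:310,::-1],(720,600),interpolation=cv2.INTER_CUBIC); cv2.imwrite('pics/close.png',a)
```

```text
(no output)
```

View pics/close.png

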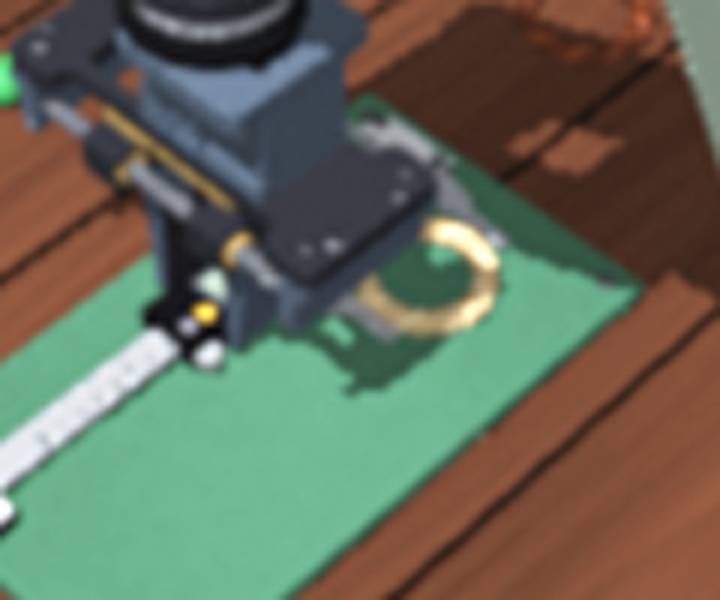

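The moving jaw (375,320) is against the ring (430,280), and the fixed jaw (480,220) is nearly touching. The slide is still following, so I'll continue in small steps.

carry_out(
  commands=[
    [0, 0, 0, -0.4, 0, 0, -0.4],
    [0, 0, 0, -0.7, 0, 0, -0.4],
    [0, 0, 0, -0.7, 0, 0, -0.4],
  ],
)

```text
time_s: 13.8
ee_pos: [620.6, -28.0, 16.3]
ee_rot: [-179.9, -0.0, 89.7]
force: [-3.1, 1.2, 5.0]
gripper_width: 33.8
gripper_force: 8.0
```

carry_out(
  commands=[
    [0, 0, 0, -0.4, 0, 0, -0.4],
    [0, 0, 0, -0.7, 0, 0, -0.4],
    [0, 0, 0, -0.7, 0, 0, -0.4],
  ],
)

```text
time_s: 14.1
ee_pos: [620.6, -28.7, 16.3]
ee_rot: [-179.9, -0.0, 89.7]
force: [-3.3, 2.2, 5.0]
gripper_width: 34.0
gripper_force: 8.0
```

carry_out(
  commands=[
    [0, 0, 0, -0.4, 0, 0, -0.4],
    [0, 0, 0, -0.7, 0, 0, -0.4],
    [0, 0, 0, -0.7, 0, 0, -0.4],
  ],
)

```text
time_s: 14.4
ee_pos: [620.6, -29.0, 16.3]
ee_rot: [-179.9, -0.1, 89.6]
force: [-2.5, 3.0, 5.5]
gripper_width: 34.4
gripper_force: 8.0
```

carry_out(
  commands=[
    [0, 0, 0, -0.3, 0, 0, -0.4],
    [0, 0, 0, -0.5, 0, 0, -0.4],
    [0, 0, 0, -0.5, 0, 0, -0.4],
  ],
)

```text
time_s: 14.7
ee_pos: [620.6, -29.1, 16.3]
ee_rot: [-180.0, -0.1, 89.6]
force: [-3.6, 4.6, 5.0]
gripper_width: 34.0
gripper_force: 8.0
```

Contact is clear: the motion stalled while the force rose to 4.6 N. I'll release and lift.

carry_out(
  commands=[
    [0, 0, 0, 0, 0, 0, 0.0],
    [0, 0, 0, 0, 0, 0, 0.2],
    [0, 0, 0, 0, 0, 0, 0.2],
    [0, 0, 0, 0, 0, 0, 0.2],
    [0, 0, 0, 0, 0, 0, 0.2],
    [0, 0, 0, 0, 0, -10, 0.2],
    [0, 0, 0, 0, 0, -30, 0.2],
    [0, 0, 0, 0, 0, -70, 0.2],
    [0, 0, 0, 0, 0, -110, -1],
    [0, 0, 0, 0, 0, -110, -1],
    [0, 0, 0, 0, 0, -110, -1],
  ],
)

```text
time_s: 15.8
ee_pos: [621.6, -30.4, 127.5]
ee_rot: [179.8, 0.0, 89.6]
force: [-0.5, -0.1, -0.6]
gripper_width: 33.4
gripper_force: 0.0
```

Run:
```python
from h import *
from workcell import state
s=state(); p=s['ee_pos']; print(p,s['ee_rot'],s['gripper_width'],s['force'])
print(shift(p,s['ee_rot'][2],(445.5,-346,p[2])))
```

```text
[621.64562736 -30.42002791 127.50471941] [1.79828293e+02 1.73843009e-02 8.96458084e+01] 33.431787965547954 [-0.47492567 -0.05222675 -0.64830789]
[-316.7 -174.2   -0. ]
```

carry_out(
  commands=[
    [0, 0, 104, -322, -175.5, 0, -1],
    [0, 0, 104, -322, -175.5, 0, -1],
    [0, 0, 104, -322, -175.5, 0, -1],
    [0, 0, 104, -322, -175.5, 0, -1],
    [0, 0, 104, -322, -175.5, 0, -1],
    [0, 0, 104, -322, -175.5, 0, -1],
    [0, 0, 104, -322, -175.5, 0, -1],
    [0, 0, 104, -322, -175.5, 0, -1],
    [0, 0, 104, -322, -175.5, 0, -1],
    [0, 0, 104, -322, -175.5, 0, -1],
    [0, 0, 104, -322, -175.5, 0, -1],
    [0, 0, 104, -322, -175.5, 0, -1],
    [0, 0, 104, -322, -175.5, 0, -1],
    [0, 0, 104, -322, -175.5, 0, -1],
    [0, 0, 104, -322, -175.5, 0, -1],
  ],
)

```text
time_s: 17.3
ee_pos: [443.3, -351.0, 125.3]
ee_rot: [-180.0, 0.1, -14.2]
force: [0.4, -1.0, 0.0]
gripper_width: -0.0
gripper_force: 0.0
```

Run:
```python
from h import *
from workcell import *
s=state(); print(s['ee_pos'],s['ee_rot'],s['gripper_width'],s['force'])
f=grab_frame('side'); t=grab_frame('top'); cv2.imwrite('side3raw.png',f[:,:,::-1]); cv2.imwrite('top3raw.png',t[:,:,::-1])
a=cv2.resize(f[110:240,215:385,::-1],(500,382),interpolation=cv2.INTER_CUBIC)
b=cv2.resize(f[170:270,200:300,::-1],(300,300),interpolation=cv2.INTER_CUBIC)
b=cv2.copyMakeBorder(b,0,82,0,0,cv2.BORDER_CONSTANT)
cv2.imwrite('pics/press.png',np.hstack([a,b]))
```

```text
[ 443.30463639 -350.98150218  125.28202282] [-1.79973116e+02  6.52031279e-02 -1.42329791e+01] -0.024764159377126442 [ 0.40907658 -0.96228145  0.03369498]
```

View pics/press.png

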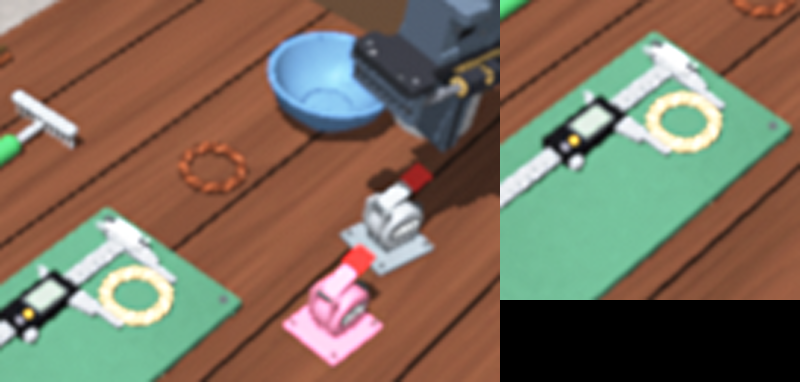

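The ring sits between the closed jaws (right crop (683,122)). The shut fingertips at (445,135) are above the grey counter's pad at (418,180). I'll press now.

carry_out(
  commands=[
    [0, 0, 0, 0, 0, 25, -1],
    [0, 0, 0, 0, 0, 38, -1],
    [0, 0, 0, 0, 0, 46, -1],
    [0, 0, 0, 0, 0, 52, -1],
    [0, 0, 0, 0, 0, 57, -1],
    [0, 0, 0, 0, 0, 60, -1],
    [0, 0, 0, 0, 0, 60, -1],
    [0, 0, 0, 0, 0, 60, -1],
  ],
)

```text
time_s: 18.2
ee_pos: [444.0, -351.7, 66.4]
ee_rot: [180.0, -0.1, -14.3]
force: [-1.2, -1.5, 3.2]
gripper_width: 0.5
gripper_force: 1.6
```

carry_out(
  commands=[
    [0, 0, 0, 0, 0, 2, -1],
    [0, 0, 0, 0, 0, 4, -1],
    [0, 0, 0, 0, 0, 5, -1],
    [0, 0, 0, 0, 0, 5, -1],
  ],
)

```text
time_s: 18.6
ee_pos: [444.0, -351.8, 61.9]
ee_rot: [179.9, -0.1, -14.3]
force: [-0.9, -2.3, 7.9]
gripper_width: 0.4
gripper_force: 4.2
```

carry_out(
  commands=[
    [0, 0, 0, 0, 0, 0.6, -1],
    [0, 0, 0, 0, 0, 1.2, -1],
    [0, 0, 0, 0, 0, 1.2, -1],
  ],
)

```text
time_s: 18.9
ee_pos: [444.1, -351.8, 61.6]
ee_rot: [179.9, -0.1, -14.3]
force: [-2.9, -0.2, 13.7]
gripper_width: 0.5
gripper_force: 7.0
```

The lever is hard on its stop (13.7 N and no further travel). I'll let it spring back and retreat.

carry_out(
  commands=[
    [0, 0, 0, 0, 0, -8, -1],
    [0, 0, 0, 0, 0, -20, -1],
    [0, 0, 0, 0, 0, -40, -1],
    [0, 0, 0, 0, 0, -80, -1],
    [0, 0, 0, 0, 0, -120, -1],
    [0, 0, 0, 0, 0, -120, -1],
    [0, 0, 0, 0, 0, -120, -1],
    [0, 0, 0, 0, 0, -120, -1],
    [0, 0, 0, 0, 0, -120, -1],
    [0, 0, 0, 0, 0, -120, -1],
  ],
)

```text
time_s: 19.9
ee_pos: [443.1, -350.7, 178.3]
ee_rot: [-179.9, 0.1, -14.4]
force: [0.1, -0.5, -1.1]
gripper_width: 0.7
gripper_force: 0.0
```

Run:
```python
from h import *
from workcell import *
s=state(); print(s['ee_pos'],s['force'])
f=grab_frame('side')
a=cv2.resize(f[110:240,215:385,::-1],(500,382),interpolation=cv2.INTER_CUBIC)
t=grab_frame('top')
b=cv2.resize(t[165:230,190:290,::-1],(300,195),interpolation=cv2.INTER_CUBIC)
b=cv2.copyMakeBorder(b,0,187,0,0,cv2.BORDER_CONSTANT)
cv2.imwrite('pics/end.png',np.hstack([a,b]))
```

```text
[ 443.0565654  -350.71544168  178.28867618] [ 0.09385626 -0.45813456 -1.06659237]
```

View pics/end.png

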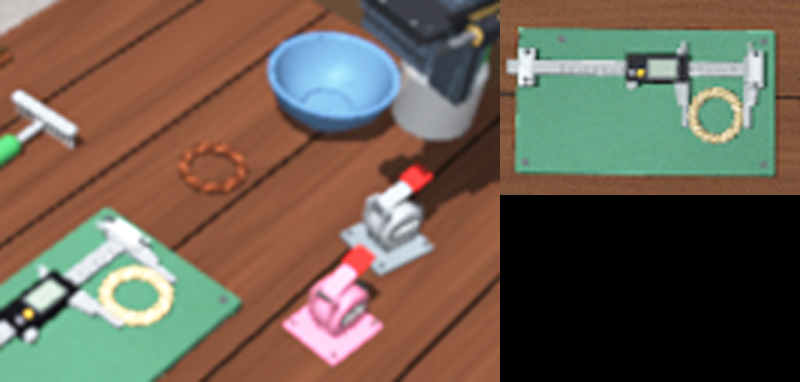

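The lever is back up at (415,180), and the ring is held between the jaws in both views. Everything else is in place, so I'm handing in.

```bash
python3 -c "
from workcell import workorder
print(workorder.job_done())"
```

```text
the job is handed in; nothing more can be done
None
```

The pale ring lies flat between the jaws, closed gently (about 4.6 N at the wrist), and the grey counter's lever was pushed to its stop and sprang back; the job was handed in at about 20 s, and no verdict came back.

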